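# Seal the backup drive in its clip-top case

### The arm

A 6-joint arm with a two-finger parallel gripper is mounted at the origin on a cart in front of the work surface, level with it; the furniture and walls round the work are solid. World frame = base frame: x ahead of the robot, y to its left, z up, the work surface at z = 0. Lengths are in mm, angles in degrees, forces in N, time in s.
With the tool pointing down it reaches from about 300 to 875 mm from the base axis. Payload 6.4 kg.
Tool frame: the origin (TCP) lies on the centre line of the jaws, within the pads' length; the fingertips stand 11 mm ahead of it and the grasp point (between the pads) lies 8 mm behind it; y points along the fingers, z is the direction in which the jaws open and shut, and the axes are right-handed (so a half turn about y gives the same grasp; the last joint's range is limited). The gripper opens to 88 mm and grips with 3 to 60 N. Pads are 18 mm wide; open, the fingers measure 123 mm over their backs; the gripper's body (75 mm by 187 mm) begins 45 mm behind the grasp point.
Start: joints at [55.445, 10.359, 92.074, -0, 77.567, -11.82], TCP at [222.21, 530.343, 249.714] pointing down, gripper open.
Joint ranges: [-171.53, 171.53], [-51.25, 118.39], [17.06, 147.69], [-65.23, 245.23], [0, 150.52], [-178.68, 178.68]. Speed limits (degrees/s): [147.25, 147.25, 172.46, 180, 180, 180].

### API

Orientations are given as a 3x3 rotation matrix whose columns are the frame's x, y, z axes.
In Python, from workcell import manip, viewer gives the robot as it stands. The module is installed in compiled form; this text tells all that it offers.
- The arm moves only by the tool play_rows, never from a script. Its argument "commands" is a list that holds one entry, the list of rows, each a list of 5 numbers: the gripper's target within -1 to 1 (fully open at 1, half-way at 0, shut at -1), then the shift along the tool's x, y, z normalised to -1 to 1, where 1 is 300 mm, then the turn about the tool's y normalised to -1 to 1, where 1 is pi rad. In form: [[[gripper, dx, dy, dz, spin], ...]]. A call has 1 to 8 rows; each row is the pose to reach, as a shift and turn from the pose commanded when the call began, along the tool's axes at that moment, turning the shorter way round; what a row does not reach only later rows make up. A row lasts 1/8 s, in which the tool goes at most 62.5 mm and 10.7 degrees, less where a joint would pass 70% of its speed; a pose out of reach is approached as far as the arm can. A call with a number of a shift or a turn outside -1 to 1 is refused whole. A call with a gripper value outside its range is refused whole. The fingers move at their own pace and stop on an object; "grip_force" is the grip in N (left out, the last holds). Time passes only in rows, so rows that repeat a pose let the fingers close. It gives the time, the measured TCP pose, the force and the opening at its end, in the units of the state.
- manip.sense(): the state, without advancing time (a new reading comes with each control period).
- viewer.capture(name): name is "scene" or "top" or "wrist"; returns a dict with "color" (420x560x3 uint8, red, green, blue), "range_z" (420x560 float32, mm along the optical axis (not along the pixel's ray), 0 where there is no reading), "mtx" (3x3 intrinsics, pixels), "eye" and "orientation" of the camera in the world. Camera axes: x right, y up, looking along -z (the intrinsics and any distortion apply to the point x, -y, -z); pixel columns grow to the right and rows downward; lengths in mm; the calibration is good to about 2 mm. A picture is of the moment at which its call begins.
- manip.finish_job(): hands the job in, once; it reports no verdict.
The state is a dict: "clock": time; "q": joint angles; "joint_vel": joint speeds; "tau": joint torques, N m; "eef_pos": TCP position; "tcp_rot": TCP orientation; "wrist_force": force on the tool from outside, world axes, zero at the start; "moment": the same for the moment, N m; "opening": finger opening in mm.
Only numpy, scipy, OpenCV 4.12 (cv2) and the standard library are available. Lean on these libraries where they do the work, as an engineer would, in place of code of your own. Each camera call takes 0.05 s, during which the arm holds its last target. There are 200 camera calls.

### The job

The backup drive is already in its airtight case; seal it in. Swing the lid down shut on its orange gasket, then swing the wire bail over so that its bar lies on the lid behind the raised rib of the lid's catch, and then throw the clasp lever down past its dead centre until it stays down along the front of the case by itself and clamps the lid into the gasket. Leave the mug, keys, stapler and sticky notes where they are.

Things in the scene. Friction and masses are not known exactly. Their poses are not given: they have to be found in the camera images.
- case: Blue-green metal storage case, 116 mm deep (x) by 160 mm wide (y), open rim with an orange rubber gasket at z = 82 mm; it stands on rubber feet and does not slide. A black drive lies in foam inside. Origin: centre of its underside. x points from the front (clasp side, wall at x = -58 mm) to the back (hinge side), y to the left seen from the front, z up.
- lid_hinge (a point): Middle of the lid's hinge line, fixed on the case at case x = +61 mm, z = 82 mm; the line is parallel to the case's y. Axes are the case's.
- lid (a joint): Angle of the lid about its hinge: 0 = resting shut on the gasket, grows as it opens, at most 1.5 rad. It is stiff and stays where it is left; about 2 N at its front edge moves it. Pressed down harder, the shut lid sinks into the rubber gasket (about 20 N per mm at the front edge) and springs back when released; clamped by the clasp its front stays about 2 mm lower.
- lid_push (a point): Point on the lid's outer (top) face to push on: middle of its width, 14 mm behind its front edge, 105 mm from the hinge. It lies on a flat ledge, 26 mm deep and 10 mm above the lid's underside (z = 92 mm when shut); behind it the face is 5 mm higher. Its x axis runs from the lid's front to the hinge, z out of the outer face.
- lid_catch (a point): Seat of the bail's bar on the lid's catch, a nose 46 mm wide that juts 12 mm out of the middle of the lid's front edge, with a rib 5 mm thick across its outer end. The hooked bar lies on the nose against the inside of the rib, its middle here; the rib stands 5.5 mm higher than this point. Lid shut: case x = -62.5, z = 94.5 mm, rib at x = -65 to -70 mm. Axes are the lid's.
- lever_pin (a point): Middle of the clasp lever's pin, fixed on the front of the case at case x = -70.5 mm, z = 67.5 mm (12.5 mm in front of the wall), parallel to the case's y. Axes are the case's.
- lever (a joint): Angle of the clasp lever about its pin: 0 = closed, hanging down along the front wall; grows as its free end swings out to the front and up, at most 2.18 rad (35 degrees above level). It stays where left. With the bail hooked the wire pulls tight below 1.1 rad, hardest near 0.6 (about 6 N on the plate); dead centre is at 0.29: released above that it springs back, below it it snaps to 0.
- lever_plate (a point): Middle of the outer face of the lever's black thumb plate, 34 mm from the pin; the plate is 35 mm wide (y), 4.5 mm thick and reaches from 16 to 46 mm from the pin, where the lever ends. To close, push on this face: it looks up and back when the lever is open, to the front when closed.
- bail (a joint): Angle of the wire bail in the lever: a U of 5 mm steel wire, 67 mm wide over all, hung in the lever 12 mm from the pin, with its bar 36.7 mm from there. -2.44 = leaning to the front on its stop, 40 degrees above the lever; grows as it tips back over the lid, where it rests near -1.3. Loose: past upright it falls onto the lid.
- bail_bar (a point): Middle of the centre line of the bail's bar (52 mm long, parallel to the case's y, 5 mm thick). At the start it stands above and in front of the lid's front edge, 105 to 112 mm above the cabinet top; the lever's end below it is 10 mm or more lower and up to 20 mm farther out to the front.
- mug: White mug, 92 mm wide and 95 mm tall, handle included 127 mm. Origin: centre of its underside. Leave it.
- keys: Bunch of keys with a red fob lying flat, 112 x 120 x 8 mm. Origin: centre of its underside. Leave it.
- stapler: Dark red and black stapler, 148 x 37 x 40 mm. Origin: centre of its underside. Leave it.
- sticky_pad: Yellow block of sticky notes, 76 x 76 x 18 mm. Origin: centre of its underside. Leave it.

How it is judged:
By the outcome, as a careful person would: the job done as asked, in the order asked, and still so for the second after the job is handed in, with the robot touching nothing.
It also fails if it takes over 45 s, if anything falls off the work surface, if the arm or the gripper's body presses on something with over 40 N, if the wrist force passes 120 N, or if a joint passes its speed limit or range.

## Working session

There is one attempt and no reset: what is moved stays moved. The work goes in short steps, Python scripts to look and compute and a tool call to move; the robot and the scene stay as the last step left them, time stands still between calls to the robot, and variables do not carry over. Pictures are saved under pics/ and viewed, about 8 in all and at most 12, crops included, and the job is handed in when it is done.

Besides the shell and the picture viewer there is one more tool, called after "Request:" as name(argument=value, ...) on one line, values as JSON. play_rows: Moves the arm, as the interface text tells. Its arguments: {"type":"object","properties":{"commands":{"type":"array"},"grip_force":{"type":"number"}},"required":["commands"]}

```bash
mkdir -p pics; cat > h.py <<'E'
from workcell import manip, viewer
import numpy as np, cv2
def cap(n,save=None):
    c=viewer.capture(n)
    if save: cv2.imwrite('pics/'+save+'.png',c['color'][:,:,::-1])
    np.savez('pics/'+(save or n)+'.npz',**{k:v for k,v in c.items()})
    return c
def pts(c):
    h,w=c['range_z'].shape; u,v=np.meshgrid(np.arange(w),np.arange(h)); K=np.array(c['mtx']); z=c['range_z']
    P=np.stack([(u-K[0,2])/K[0,0]*z,-(v-K[1,2])/K[1,1]*z,-z],-1)
    return P@np.array(c['orientation']).T+np.array(c['eye'])
E
python3 - <<'E'
from h import *
s=manip.sense(); print(s)
for n in('scene','top'):
    c=cap(n,n+'0'); print(n,c['mtx'],c['eye'],c['orientation'],c.keys())
E
```

```text
{'clock': 0.0, 'q': array([ 5.54455406e+01,  1.03993563e+01,  9.21293463e+01,  1.18028821e-03,
        7.75683373e+01, -1.18224136e+01]), 'joint_vel': array([ 0.01519737,  0.01588846, -0.04868555, -0.13952977,  0.05162547,
        0.02162198]), 'tau': array([ 1.93579017e-04, -4.33877563e+01, -3.41842210e+01,  7.03068520e-02,
        3.86032881e-02, -1.35506289e-04]), 'eef_pos': array([221.90174536, 529.91396792, 248.85451169]), 'tcp_rot': array([[ 9.22320207e-01, -9.77196611e-04,  3.86425259e-01],
       [-3.86426320e-01, -1.38347098e-03,  9.22319242e-01],
       [-3.66679108e-04, -9.99998566e-01, -1.65361773e-03]]), 'wrist_force': array([-1.32123333,  0.34205114,  0.05478356]), 'moment': array([0.07373261, 0.04406885, 0.03652719]), 'opening': 87.88465697049143}
scene [[544.49147035   0.         277.34323309]
 [  0.         544.49147035 211.88706214]
 [  0.           0.           1.        ]] [-268.09455045 -509.32082443 1010.44908024] [[ 0.43391594  0.65902726 -0.61432892]
 [-0.90094954  0.31938414 -0.29374087]
 [ 0.00262368  0.6809382   0.73233618]] dict_keys(['color', 'range_z', 'mtx', 'eye', 'orientation'])
top [[450.8490702    0.         274.34211593]
 [  0.         450.8490702  202.37616368]
 [  0.           0.           1.        ]] [ 337.91437191 -105.43068218 1024.75694596] [[-0.02208027  0.98569377 -0.16709353]
 [-0.99969974 -0.01999226  0.01416812]
 [ 0.01062485  0.1673562   0.98583924]] dict_keys(['color', 'range_z', 'mtx', 'eye', 'orientation'])
```

View pics/scene0.png

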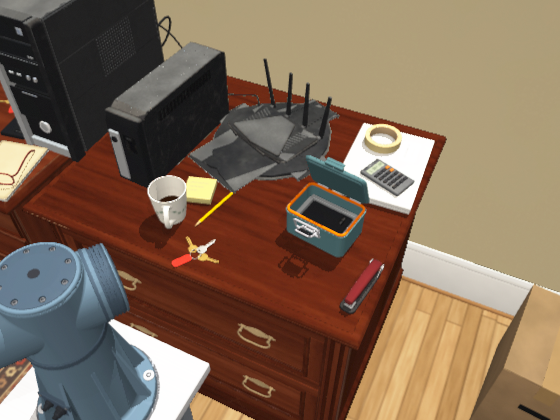

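View pics/top0.png

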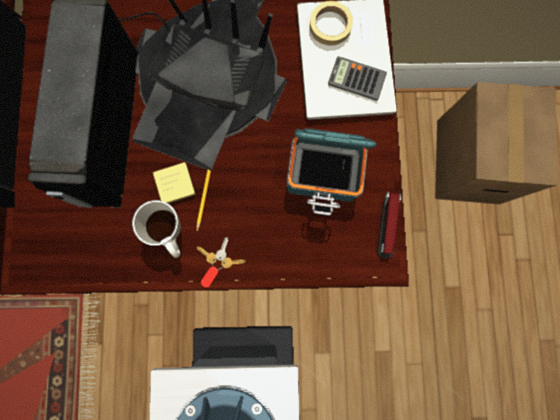

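The scene view shows the open case at (325,215) with its lid up at the back, the lever and bail at (305,228), and the stapler at (362,285). In the top view the gasket is at about (328,165) and the bail and lever at (322,203). The case sits near the right edge, slightly turned.

```bash
python3 - <<'E'
from h import *
for n in('top0','scene0'):
    c=dict(np.load(f'pics/{n}.npz')); P=pts(c); 
    hsv=cv2.cvtColor(c['color'],cv2.COLOR_RGB2HSV)
    m=(hsv[...,0]>5)&(hsv[...,0]<18)&(hsv[...,1]>170)&(hsv[...,2]>150)
    if n=='top0': m[:, :280]=0; m[:,380:]=0; m[:120]=0; m[210:]=0
    else: m[:,:270]=0; m[:,380:]=0; m[:150]=0; m[260:]=0
    q=P[m]; q=q[(abs(q[:,2]-82)<8)]
    print(n,m.sum(),len(q),np.median(q[:,2]))
    # ray to plane z=82
    v,u=np.where(m); K=c['mtx']; d=np.stack([(u-K[0,2])/K[0,0],-(v-K[1,2])/K[1,1],-np.ones(len(u))],-1)@c['orientation'].T
    R=c['eye']+d*((82-c['eye'][2])/d[:,2])[:,None]
    r=cv2.minAreaRect(R[:,:2].astype(np.float32)); print(r); print(cv2.minAreaRect(q[:,:2].astype(np.float32)))
    # front mechanism points in case area
    ctr=np.array(r[0]); 
    w=P.reshape(-1,3); s=(abs(w[:,0]-ctr[0])<170)&(abs(w[:,1]-ctr[1])<130)&(w[:,2]>15)
    np.save(n+'_w.npy',np.c_[w[s],c['color'].reshape(-1,3)[s]])
    cr=c['color'][110:270,250:420] if n=='top0' else c['color'][140:300,250:420]
    cv2.imwrite(f'pics/{n}_c.png',cv2.resize(cr,None,fx=2.35,fy=2.35,interpolation=cv2.INTER_CUBIC)[:,:,::-1])
a=cv2.imread('pics/top0_c.png');b=cv2.imread('pics/scene0_c.png');cv2.imwrite('pics/both0.png',np.hstack([a,b]))
E
```

```text
top0 367 358 82.51244881992852
((572.8841552734375, -234.48858642578125), (158.7505340576172, 107.96183013916016), 80.10008239746094)
((573.244140625, -234.4252471923828), (158.4966278076172, 107.87506103515625), 80.16293334960938)
scene0 406 391 78.82919658300318
((572.5362548828125, -232.18423461914062), (159.86134338378906, 115.89434051513672), 81.11359405517578)
((575.946533203125, -231.19143676757812), (162.72789001464844, 118.18878173828125), 80.42086029052734)
```

View pics/both0.png

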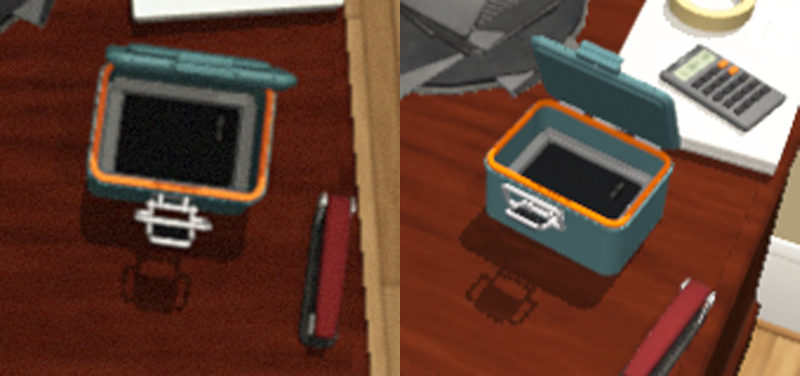

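```bash
python3 - <<'E'
from h import *
yaw=np.radians(-9.6); O=np.array([574,-233.5,0]); Rz=np.array([[np.cos(yaw),-np.sin(yaw),0],[np.sin(yaw),np.cos(yaw),0],[0,0,1]])
for n in('top0','scene0'):
    c=dict(np.load(f'pics/{n}.npz')); P=pts(c); L=(P-O)@Rz
    hsv=cv2.cvtColor(c['color'],cv2.COLOR_RGB2HSV); H,S,V=[hsv[...,i].astype(int) for i in range(3)]
    box=(abs(L[...,0])<190)&(abs(L[...,1])<95)
    w=box&(S<60)&(V>150)&(L[...,0]<-58)&(L[...,2]>30)
    q=L[w]; print(n,'white',len(q)); 
    print(np.round(q[np.argsort(q[:,0])][::max(1,len(q)//25)],0).tolist())
    lid=box&(L[...,2]>95)&(L[...,0]>20)&(H>80)&(H<105)
    q=L[lid]; print('lid',len(q),q.min(0),q.max(0)); A=np.polyfit(q[:,2],q[:,0],1); print('lid slope dx/dz',A)
    for z in range(95,215,10):
        s=q[abs(q[:,2]-z)<5]
        if len(s): print(z,np.round([s[:,0].min(),np.median(s[:,0]),s[:,0].max(),s[:,1].min(),s[:,1].max()],0))
    teal=box&(H>80)&(H<105)&(S>60)&(L[...,2]<80)&(L[...,2]>25)
    q=L[teal]; print('front wall x', len(q)); 
    for y in range(-80,81,20):
        s=q[(abs(q[:,1]-y)<8)&(q[:,0]<-40)]
        if len(s): print(y,len(s),np.round(np.percentile(s[:,0],[10,50,90]),1))
c=dict(np.load('pics/top0.npz')); P=pts(c)
s=(P[...,0]>450)&(P[...,0]<950)&(P[...,1]>-420)&(P[...,1]<100)&(P[...,2]>80)
q=P[s]
for x in range(450,950,50): print(x,[ (int(k[:,2].max()) if len(k:=q[(q[:,0]//50*50==x)&(q[:,1]//50*50==y)]) else 0) for y in range(-450,150,50)])
E
```

```text
top0 white 191
[[-105.0, 7.0, 94.0], [-105.0, 0.0, 95.0], [-103.0, 9.0, 93.0], [-102.0, -1.0, 97.0], [-101.0, 9.0, 95.0], [-94.0, -20.0, 88.0], [-91.0, -10.0, 112.0], [-90.0, 2.0, 110.0], [-90.0, 27.0, 111.0], [-89.0, -8.0, 114.0], [-89.0, 4.0, 112.0], [-88.0, 0.0, 112.0], [-88.0, -31.0, 112.0], [-87.0, 23.0, 112.0], [-87.0, 21.0, 110.0], [-86.0, -25.0, 108.0], [-79.0, -22.0, 79.0], [-78.0, -26.0, 78.0], [-76.0, 17.0, 79.0], [-73.0, 19.0, 73.0], [-69.0, -21.0, 72.0], [-68.0, 20.0, 68.0], [-68.0, 13.0, 71.0], [-67.0, -8.0, 70.0], [-66.0, 12.0, 75.0], [-66.0, -17.0, 72.0], [-63.0, 10.0, 74.0], [-59.0, 11.0, 75.0]]
lid 790 [ 20.04638512 -77.11202132 115.0323872 ] [ 67.24521851  79.0334728  211.95501449]
lid slope dx/dz [ -0.46679578 117.90410719]
115 [ 60.  66.  67. -75.  65.]
125 [ 57.  63.  65. -71.  69.]
135 [ 52.  59.  62. -42.  77.]
145 [ 48.  55.  58. -74.  75.]
155 [ 44.  50.  53. -71.  67.]
165 [ 39.  43.  48. -65.  77.]
175 [ 36.  41.  45. -74.  79.]
185 [ 20.  22.  36. -77.  79.]
195 [ 20.  25.  32. -74.  75.]
205 [ 20.  26.  33. -23.  22.]
front wall x 483
-60 29 [-55.4 -54.1
[... 1314 characters left out ...]
]
front wall x 1171
-80 61 [-52.2 -47.9 -41.5]
-60 90 [-57.6 -55.5 -53.5]
-40 84 [-57.5 -55.8 -53.9]
-20 49 [-57.5 -55.5 -53.4]
0 3 [-55.9 -55.5 -53. ]
20 4 [-59.8 -58.3 -56.4]
40 14 [-59.2 -57.6 -55.5]
60 62 [-58.1 -56.3 -54.9]
80 13 [-55.5 -54.3 -52.7]
450 [0, 0, 0, 106, 114, 113, 0, 0, 0, 0, 96, 0]
500 [0, 0, 86, 86, 85, 87, 0, 0, 0, 0, 0, 0]
550 [0, 0, 197, 211, 210, 184, 0, 0, 0, 0, 0, 0]
600 [0, 0, 171, 211, 211, 198, 0, 0, 0, 0, 0, 0]
650 [0, 0, 0, 0, 0, 108, 0, 0, 0, 0, 0, 0]
700 [0, 0, 0, 0, 0, 0, 0, 0, 0, 0, 0, 0]
750 [0, 0, 0, 0, 0, 0, 0, 0, 0, 0, 0, 0]
800 [0, 0, 0, 0, 0, 0, 0, 0, 0, 0, 0, 0]
850 [0, 0, 0, 0, 0, 0, 170, 88, 0, 0, 0, 0]
900 [0, 0, 0, 0, 0, 0, 0, 0, 171, 141, 0, 0]
```

```bash
cat >> h.py <<'E'
yaw=np.radians(-9.7); O=np.array([575.3,-233.6,0])
def Rz(a): return np.array([[np.cos(a),-np.sin(a),0],[np.sin(a),np.cos(a),0],[0,0,1]])
def loc2w(p): return O+Rz(yaw)@np.array(p,float)
def w2loc(p): return Rz(yaw).T@(np.array(p)-O)
def plan(p0,yaw0,targets,spin=0):   # world TCP targets -> rows; tool x=(cos,sin,0), y=-z, z=left
    T=np.array([Rz(yaw0)[:,0],[0,0,-1],Rz(yaw0)[:,1]])
    for t in targets: print(np.round(T@(np.array(t)-p0)/300,3).tolist(), 'spin',round(spin/180,4))
E
python3 - <<'E'
from h import *
p=np.array([222.21,530.343,249.714]); y0=np.radians(-22.73)
plan(p,y0,[[300,280,320],[340,200,320]],-13.03)
p2=np.array([340,200,320]); plan(p2,yaw,[[450,-60,320]]); p3=np.array([450,-60,320.]); plan(p3,yaw,[loc2w([75,0,320]),loc2w([75,0,250])])
c=dict(np.load('pics/top0.npz')); P=pts(c)
q=P[(P[...,2]>80)&(P[...,1]>60)]
for x in range(250,950,50): print(x,[ (int(k[:,2].max()) if len(k:=q[(q[:,0]//50*50==x)&(q[:,1]//50*50==y)]) else 0) for y in range(50,600,50)])
E
```

```text
[0.562, -0.234, -0.669] spin -0.0724
[0.788, -0.234, -0.864] spin -0.0724
[0.507, 0.0, -0.792] spin 0.0
[0.759, 0.0, -0.5] spin 0.0
[0.759, 0.233, -0.5] spin 0.0
250 [0, 0, 0, 0, 0, 0, 0, 0, 0, 0, 0]
300 [0, 0, 0, 0, 0, 0, 0, 0, 0, 0, 0]
350 [83, 81, 0, 0, 0, 0, 0, 0, 0, 0, 0]
400 [96, 96, 98, 0, 0, 0, 0, 0, 0, 0, 0]
450 [96, 98, 97, 0, 0, 0, 0, 0, 0, 0, 0]
500 [0, 96, 92, 223, 223, 223, 0, 0, 0, 0, 0]
550 [0, 0, 0, 228, 228, 229, 0, 0, 0, 0, 0]
600 [0, 0, 0, 228, 228, 229, 0, 0, 0, 0, 0]
650 [0, 0, 0, 229, 229, 229, 0, 0, 84, 0, 0]
700 [0, 0, 0, 228, 228, 228, 0, 0, 91, 0, 0]
750 [0, 0, 0, 229, 228, 228, 0, 0, 97, 0, 0]
800 [0, 0, 0, 228, 229, 227, 0, 0, 106, 0, 0]
850 [0, 0, 0, 228, 228, 227, 0, 0, 110, 0, 0]
900 [0, 0, 0, 0, 0, 0, 0, 0, 118, 0, 0]
```

Request:
play_rows(commands=[[[-1, 0.3, -0.234, -0.4, -0.0724], [-1, 0.788, -0.234, -0.864, -0.0724], [-1, 0.788, -0.234, -0.864, -0.0724], [-1, 0.788, -0.234, -0.864, -0.0724], [-1, 0.788, -0.234, -0.864, -0.0724], [-1, 0.788, -0.234, -0.864, -0.0724], [-1, 0.788, -0.234, -0.864, -0.0724], [-1, 0.788, -0.234, -0.864, -0.0724]]], grip_force=20)

```text
clock: 1.1
eef_pos: [339.8, 200.2, 319.6]
tcp_rot: [[0.986, -0.001, 0.169], [-0.169, 0.0, 0.986], [-0.001, -1.0, 0.0]]
wrist_force: [-1.3, -0.5, -0.3]
opening: 10.1
```

Request:
play_rows(commands=[[[-1, 0.507, 0, -0.792, 0], [-1, 0.507, 0, -0.792, 0], [-1, 0.507, 0, -0.792, 0], [-1, 0.507, 0, -0.792, 0], [-1, 0.507, 0, -0.792, 0], [-1, 0.507, 0, -0.792, 0]]])

```text
clock: 1.85
eef_pos: [450.5, -59.9, 318.9]
tcp_rot: [[0.986, -0.002, 0.169], [-0.169, 0.001, 0.986], [-0.002, -1.0, 0.001]]
wrist_force: [0.1, 0.3, -0.0]
opening: 0.5
```

Request:
play_rows(commands=[[[-1, 0.759, 0, -0.5, 0], [-1, 0.759, 0, -0.5, 0], [-1, 0.759, 0, -0.5, 0], [-1, 0.759, 0, -0.5, 0], [-1, 0.759, 0, -0.5, 0], [-1, 0.759, 0, -0.5, 0], [-1, 0.759, 0.233, -0.5, 0], [-1, 0.759, 0.233, -0.5, 0]]])

```text
clock: 2.85
eef_pos: [646.5, -241.9, 245.0]
tcp_rot: [[0.986, -0.009, 0.166], [-0.166, 0.005, 0.986], [-0.009, -1.0, 0.004]]
wrist_force: [0.7, 0.8, -0.3]
opening: 0.6
```

```bash
python3 - <<'E'
from h import *
s=manip.sense(); R=s['tcp_rot']; print(s['clock'],s['eef_pos'],w2loc(s['eef_pos']),R,np.degrees(np.arctan2(R[1,0],R[0,0])),s['wrist_force'],s['opening'],s['q'])
E
```

```text
2.85 [ 646.49679583 -241.86417052  244.96429439] [ 71.5713536    3.84988241 244.96429439] [[ 0.98606746 -0.00865927  0.1661204 ]
 [-0.16607749  0.00546382  0.98609757]
 [-0.00944654 -0.99994758  0.00394959]] -9.560264487516502 [ 0.71559193  0.75908421 -0.28642385] 0.6014547792878057 [-3.03464329e+01  2.54086733e+01  7.34590942e+01  1.97033677e-02
  8.17185684e+01 -1.10788037e+02]
```

```bash
cat > lid.py <<'E'
from h import *
def tcp(th,r=112,h=10):
    a=np.radians(th); return [61-r*np.cos(a)+h*np.sin(a)+9,0,82+r*np.sin(a)+h*np.cos(a)+11]
def rows(l0,ths):
    for th in ths:
        t=tcp(th); print(th,[round((t[0]-l0[0])/300,3),round((l0[2]-t[2])/300,3)], np.round(t))
E
python3 - <<'E'
from lid import *
l0=[75,0,250]; rows(l0,[70,66,62,58,54,50,46])
l1=tcp(46); rows(l1,[42,38,34,30,26,22,18,14])
E
```

```text
70 [np.float64(-0.113), np.float64(0.161)] [ 41.   0. 202.]
66 [np.float64(-0.138), np.float64(0.169)] [ 34.   0. 199.]
62 [np.float64(-0.163), np.float64(0.178)] [ 26.   0. 197.]
58 [np.float64(-0.186), np.float64(0.189)] [ 19.   0. 193.]
54 [np.float64(-0.209), np.float64(0.202)] [ 12.   0. 189.]
50 [np.float64(-0.231), np.float64(0.216)] [  6.   0. 185.]
46 [np.float64(-0.252), np.float64(0.232)] [ -1.   0. 181.]
42 [np.float64(-0.02), np.float64(0.017)] [ -7.   0. 175.]
38 [np.float64(-0.038), np.float64(0.036)] [-12.   0. 170.]
34 [np.float64(-0.056), np.float64(0.055)] [-17.   0. 164.]
30 [np.float64(-0.071), np.float64(0.076)] [-22.   0. 158.]
26 [np.float64(-0.086), np.float64(0.098)] [-26.   0. 151.]
22 [np.float64(-0.098), np.float64(0.121)] [-30.   0. 144.]
18 [np.float64(-0.109), np.float64(0.145)] [-33.   0. 137.]
14 [np.float64(-0.119), np.float64(0.169)] [-36.   0. 130.]
```

Request:
play_rows(commands=[[[-1, 0, 0.15, 0, 0], [-1, -0.113, 0.161, 0, 0], [-1, -0.138, 0.169, 0, 0], [-1, -0.163, 0.178, 0, 0], [-1, -0.186, 0.189, 0, 0], [-1, -0.209, 0.202, 0, 0], [-1, -0.231, 0.216, 0, 0], [-1, -0.252, 0.232, 0, 0]]])

```text
clock: 3.85
eef_pos: [574.2, -233.5, 180.2]
tcp_rot: [[0.986, -0.0, 0.169], [-0.169, -0.0, 0.986], [-0.0, -1.0, -0.0]]
wrist_force: [-0.0, -0.8, 1.9]
opening: 0.9
```

```bash
python3 - <<'E'
from h import *
s=manip.sense(); print(s['clock'],w2loc(s['eef_pos']),s['wrist_force'])
c=cap('scene','scene1'); P=pts(c)
cv2.imwrite('pics/scene1_c.png',cv2.resize(c['color'][60:320,200:460],None,fx=2,fy=2)[:,:,::-1])
E
```

```text
3.85 [-1.13619802e+00 -7.99641214e-02  1.80180399e+02] [-0.03011488 -0.82745871  1.88415957]
```

View pics/scene1_c.png

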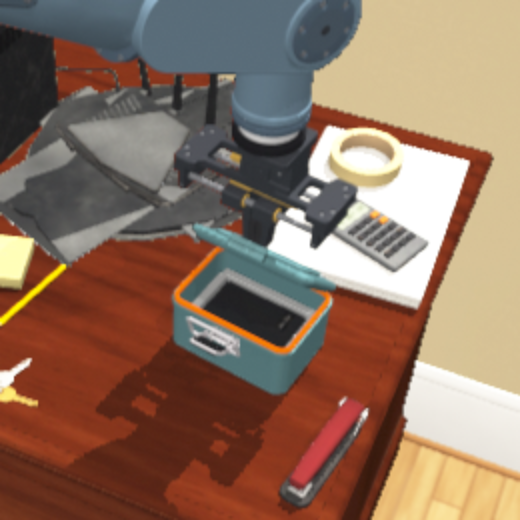

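The lid is now at about 45°, with the closed fingers behind and above it at (262,230) in the crop. The bail at (215,340) hasn't moved. I'll keep following the arc down.

Request:
play_rows(commands=[[[-1, -0.02, 0.017, 0, 0], [-1, -0.038, 0.036, 0, 0], [-1, -0.056, 0.055, 0, 0], [-1, -0.071, 0.076, 0, 0], [-1, -0.086, 0.098, 0, 0], [-1, -0.098, 0.121, 0, 0], [-1, -0.109, 0.145, 0, 0], [-1, -0.119, 0.169, 0, 0]]])

```text
clock: 4.9
eef_pos: [539.2, -227.4, 129.2]
tcp_rot: [[0.986, -0.0, 0.169], [-0.169, 0.0, 0.986], [-0.0, -1.0, 0.0]]
wrist_force: [1.1, -0.4, 0.8]
opening: 0.4
```

```bash
python3 - <<'E'
from lid import *
l1=tcp(14); rows(l1,[10.5,7,4,2,1,0,-0.3])
print(tcp(14))
E
```

```text
10.5 [np.float64(-0.007), np.float64(0.022)] [-38.   0. 123.]
7 [np.float64(-0.012), np.float64(0.044)] [-40.   0. 117.]
4 [np.float64(-0.016), np.float64(0.063)] [-41.   0. 111.]
2 [np.float64(-0.018), np.float64(0.076)] [-42.   0. 107.]
1 [np.float64(-0.019), np.float64(0.083)] [-42.   0. 105.]
0 [np.float64(-0.019), np.float64(0.089)] [-42.   0. 103.]
-0.3 [np.float64(-0.019), np.float64(0.091)] [-42.   0. 102.]
[np.float64(-36.25390238691492), 0, np.float64(129.79820956992273)]
```

Request:
play_rows(commands=[[[-1, -0.007, 0.022, 0, 0], [-1, -0.014, 0.044, 0, 0], [-1, -0.02, 0.063, 0, 0], [-1, -0.024, 0.076, 0, 0], [-1, -0.026, 0.083, 0, 0], [-1, -0.026, 0.089, 0, 0], [-1, -0.026, 0.089, 0, 0]]])

```text
clock: 5.78
eef_pos: [531.6, -226.0, 103.2]
tcp_rot: [[0.986, -0.001, 0.168], [-0.168, 0.0, 0.986], [-0.001, -1.0, 0.0]]
wrist_force: [-1.8, 1.2, 2.4]
opening: 0.4
```

Request:
play_rows(commands=[[[-1, 0, 0.003, 0, 0], [-1, 0, 0.006, 0, 0], [-1, 0, 0.006, 0, 0]]])

```text
clock: 6.15
eef_pos: [531.6, -226.3, 102.7]
tcp_rot: [[0.986, -0.001, 0.168], [-0.168, -0.0, 0.986], [-0.0, -1.0, -0.001]]
wrist_force: [-7.2, 2.5, 13.1]
opening: 0.6
```

Request:
play_rows(commands=[[[-1, 0, -0.1, 0, 0], [-1, 0, -0.3, 0, 0], [-1, -0.2, -0.4, 0, 0], [-1, -0.353, -0.4, 0, 0], [-1, -0.353, -0.4, 0, 0]]])

```text
clock: 6.78
eef_pos: [425.0, -207.3, 221.2]
tcp_rot: [[0.985, -0.0, 0.17], [-0.17, 0.0, 0.985], [-0.0, -1.0, 0.0]]
wrist_force: [0.9, -0.8, -0.4]
opening: 0.4
```

```bash
python3 - <<'E'
from h import *
s=manip.sense(); print(s['clock'],w2loc(s['eef_pos']),s['wrist_force'])
ims=[]
for n,b in(('scene',(160,300,240,400)),('wrist',None),('top',(110,270,250,420))):
    c=cap(n,n+'2'); P=pts(c); L=(P-O)@Rz(yaw)
    if b: im=c['color'][b[0]:b[1],b[2]:b[3]]
    else: im=c['color']
    ims.append(cv2.resize(im,(400,300)))
    hsv=cv2.cvtColor(c['color'],cv2.COLOR_RGB2HSV); H,S,V=[hsv[...,i].astype(int) for i in range(3)]
    w=(S<60)&(V>130)&(abs(L[...,1])<40)&(L[...,0]<-58)&(L[...,0]>-125)&(L[...,2]>30)&(L[...,2]<125)
    q=L[w]; print(n,len(q)); 
    t=q[q[:,2]>104]; print('bar pts',len(t),np.median(t,0) if len(t) else '', np.percentile(t,[3,97],axis=0) if len(t) else '')
    e=q[(q[:,0]<-96)]; print('lever end',np.median(e,0) if len(e) else '', np.percentile(e,[3,97],axis=0) if len(e) else '')
    tl=(H>80)&(H<105)&(S>60)&(abs(L[...,1])<75)&(L[...,0]>-75)&(L[...,0]<60)&(L[...,2]>84); t=L[tl]
    for x in(-68,-60,-50,-40,-20,0,20,40): 
        k=t[abs(t[:,0]-x)<4]; print(x,len(k),np.round(np.median(k[:,2]),1) if len(k) else '',end='; ')
    print()
cv2.imwrite('pics/m2.png',np.hstack(ims[:2])[:,:,::-1])
E
```

```text
6.775 [-152.55275137    0.63801738  221.17142878] [ 0.88568885 -0.8274306  -0.4362027 ]
scene 236
bar pts 59 [-92.75329473  -0.47908173 107.71426807] [[-95.88881211 -30.85797047 104.85259105]
 [-89.4898392   28.97905295 111.04337411]]
lever end [-106.42559696   -1.19991936   90.49425747] [[-110.13532545  -20.08302646   83.93963819]
 [ -96.7747573    18.73871321  105.75783773]]
-68 94 92.9; -60 48 89.1; -50 157 89.2; -40 128 89.7; -20 86 94.1; 0 86 93.6; 20 79 93.6; 40 50 93.1; 
wrist 290
bar pts 32 [-89.9037397   31.1420331  105.71553688] [[-91.68948648 -31.85601496 104.17779074]
 [-87.82973408  33.91694263 108.45428254]]
lever end [-104.99021776    1.08684596   93.68399026] [[-107.07779215  -15.59650581   89.27518378]
 [-100.36174915   19.30135921   95.24874394]]
-68 0 ; -60 0 ; -50 0 ; -40 0 ; -20 0 ; 0 0 ; 20 0 ; 40 0 ; 
top 0
bar pts 0  
lever end  
-68 0 ; -60 1 91.5; -50 25 91.6; -40 18 92.0; -20 28 94.6; 0 27 96.7; 20 30 96.4; 40 43 96.6;
```

View pics/m2.png

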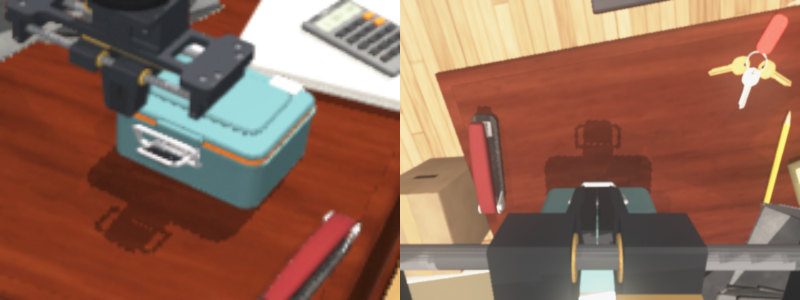

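The lid lies shut: in the scene crop it is flat on the orange gasket and its top face measures 92 to 97 mm. The bail still stands at (165,145) in the left crop, with the bar at about local x=-91, z=109. Next I'll push the bar over the back with the tips at z=104.

Request:
play_rows(commands=[[[-1, 0.05, 0.15, 0, 0], [-1, 0.05, 0.354, 0, 0], [-1, 0.05, 0.354, 0, 0], [-1, 0.1, 0.354, 0, 0], [-1, 0.133, 0.354, 0, 0], [-1, 0.153, 0.354, 0, 0], [-1, 0.173, 0.354, 0, 0], [-1, 0.173, 0.354, 0, 0]]])

```text
clock: 7.92
eef_pos: [478.9, -217.1, 115.4]
tcp_rot: [[0.986, 0.001, 0.168], [-0.168, -0.0, 0.986], [0.001, -1.0, -0.0]]
wrist_force: [-0.8, -1.2, -0.1]
opening: 0.1
```

```bash
python3 - <<'E'
from h import *
s=manip.sense(); print(s['clock'],w2loc(s['eef_pos']),s['wrist_force'])
c=cap('scene','scene3'); im=c['color'][160:300,240:400]
d=cap('wrist','wrist3')
cv2.imwrite('pics/m3.png',np.hstack([cv2.resize(im,(400,350),interpolation=2),cv2.resize(d['color'][200:420,180:430],(400,350))])[:,:,::-1])
E
```

```text
7.925 [-9.77593099e+01  3.28485112e-02  1.15432448e+02] [-0.83705939 -1.18253464 -0.09449257]
```

View pics/m3.png

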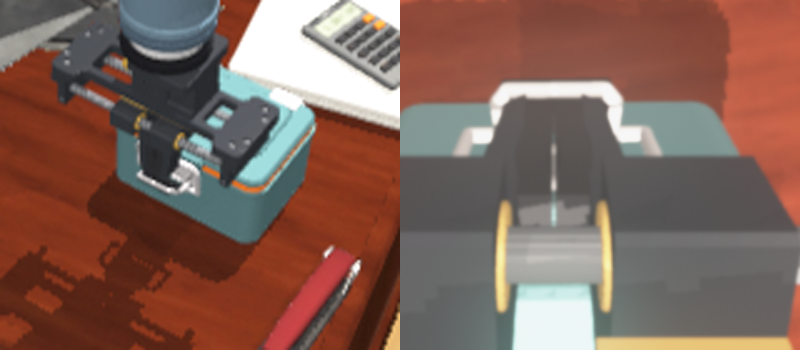

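The fingers stand just behind the lever's outer end (right crop, (555,90)), above it. The bail legs at (480,135) and (640,135) are on the case side of the fingers, so I can push on.

Request:
play_rows(commands=[[[-1, 0.02, 0, 0, 0], [-1, 0.04, 0, 0, 0], [-1, 0.055, 0, 0, 0], [-1, 0.068, 0, 0, 0], [-1, 0.068, 0, 0, 0]]])

```text
clock: 8.65
eef_pos: [498.8, -220.4, 114.9]
tcp_rot: [[0.986, -0.0, 0.168], [-0.168, 0.0, 0.986], [-0.0, -1.0, 0.0]]
wrist_force: [0.1, 0.3, 0.1]
opening: 0.3
```

Request:
play_rows(commands=[[[-1, -0.03, -0.1, 0, 0], [-1, -0.05, -0.25, 0, 0], [-1, -0.25, -0.35, 0, 0], [-1, -0.25, -0.35, 0, 0]]])

```text
clock: 9.15
eef_pos: [423.6, -207.7, 222.2]
tcp_rot: [[0.986, 0.003, 0.169], [-0.169, -0.003, 0.986], [0.003, -1.0, -0.002]]
wrist_force: [0.5, -0.4, -0.9]
opening: 0.6
```

```bash
python3 - <<'E'
from h import *
s=manip.sense(); print(s['clock'],w2loc(s['eef_pos']),s['wrist_force'])
c=cap('scene','scene4'); im=c['color'][160:300,240:400]
d=cap('wrist','wrist4')
cv2.imwrite('pics/m4.png',np.hstack([cv2.resize(im,(400,350),interpolation=2),cv2.resize(d['color'][200:420,180:430],(400,350))])[:,:,::-1])
for n,c in(('s',c),('w',d)):
    L=(pts(c)-O)@Rz(yaw); hsv=cv2.cvtColor(c['color'],cv2.COLOR_RGB2HSV); H,S,V=[hsv[...,i].astype(int) for i in range(3)]
    w=(S<60)&(V>130)&(abs(L[...,1])<40)&(L[...,0]<-30)&(L[...,0]>-125)&(L[...,2]>30)&(L[...,2]<125)
    q=L[w]; q=q[np.argsort(q[:,0])]; print(n,len(q),np.round(q[::max(1,len(q)//20)]).tolist())
E
```

```text
9.15 [-1.53933743e+02 -4.10649193e-02  2.22185199e+02] [ 0.47606401 -0.4360133  -0.93323565]
s 354 [[-112.0, -5.0, 94.0], [-108.0, 16.0, 92.0], [-103.0, -13.0, 87.0], [-88.0, -20.0, 78.0], [-81.0, 31.0, 72.0], [-78.0, 33.0, 76.0], [-73.0, -19.0, 70.0], [-72.0, -21.0, 67.0], [-70.0, 19.0, 70.0], [-68.0, -30.0, 87.0], [-64.0, 32.0, 94.0], [-62.0, -31.0, 92.0], [-60.0, 29.0, 91.0], [-58.0, -18.0, 63.0], [-58.0, 1.0, 46.0], [-57.0, -11.0, 35.0], [-56.0, 16.0, 100.0], [-55.0, -5.0, 99.0], [-54.0, 25.0, 92.0], [-53.0, 18.0, 99.0], [-51.0, -11.0, 89.0]]
w 206 [[-108.0, -14.0, 94.0], [-107.0, -5.0, 93.0], [-107.0, 6.0, 93.0], [-107.0, 11.0, 94.0], [-107.0, 16.0, 94.0], [-107.0, -4.0, 92.0], [-106.0, 15.0, 93.0], [-106.0, -7.0, 93.0], [-106.0, -11.0, 93.0], [-106.0, -7.0, 92.0], [-106.0, 10.0, 96.0], [-105.0, -7.0, 93.0], [-105.0, 12.0, 95.0], [-105.0, -4.0, 94.0], [-105.0, 6.0, 94.0], [-80.0, 31.0, 75.0], [-78.0, 33.0, 77.0], [-56.0, 39.0, 39.0], [-44.0, -0.0, 93.0], [-38.0, -0.0, 92.0], [-33.0, -0.0, 92.0]]
```

View pics/m4.png

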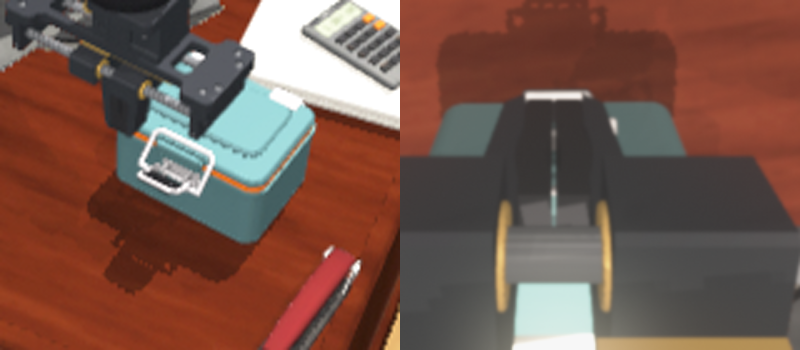

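The bail lies back over the lid: in the left crop its bar is at (180,140), which is local x≈-54, behind the rib. The lever is still up, with its end at x=-107, z=94. I'll press the plate down the first part, to about 75°, then check.

Request:
play_rows(commands=[[[-1, 0.15, 0.1, 0, 0], [-1, 0.196, 0.3, 0, 0], [-1, 0.196, 0.36, 0, 0], [-1, 0.186, 0.409, 0, 0], [-1, 0.177, 0.43, 0, 0], [-1, 0.172, 0.454, 0, 0], [-1, 0.155, 0.475, 0, 0], [-1, 0.149, 0.49, 0, 0]]])

```text
clock: 10.25
eef_pos: [468.7, -215.5, 73.3]
tcp_rot: [[0.986, 0.001, 0.169], [-0.169, -0.001, 0.986], [0.001, -1.0, -0.001]]
wrist_force: [0.3, 0.7, 1.6]
opening: 0.5
```

```bash
python3 - <<'E'
from h import *
s=manip.sense(); print(s['clock'],w2loc(s['eef_pos']),s['wrist_force'])
c=cap('scene','scene5'); im=c['color'][160:300,240:400]
d=cap('wrist','wrist5')
cv2.imwrite('pics/m5.png',np.hstack([cv2.resize(im,(400,350),interpolation=2),cv2.resize(d['color'][200:420,180:430],(400,350))])[:,:,::-1])
for n,c in(('s',c),('w',d)):
    L=(pts(c)-O)@Rz(yaw); hsv=cv2.cvtColor(c['color'],cv2.COLOR_RGB2HSV); H,S,V=[hsv[...,i].astype(int) for i in range(3)]
    w=(S<60)&(V>130)&(abs(L[...,1])<36)&(L[...,0]<-30)&(L[...,0]>-125)&(L[...,2]>30)&(L[...,2]<125)
    q=L[w]; q=q[np.argsort(q[:,0])]; print(n,len(q),np.round(q[::max(1,len(q)//20)]).tolist())
E
```

```text
10.25 [-108.14328689   -0.15467892   73.34010479] [0.32206634 0.65021547 1.59212788]
s 87 [[-118.0, -13.0, 60.0], [-112.0, -12.0, 57.0], [-108.0, -15.0, 55.0], [-105.0, -19.0, 59.0], [-100.0, -21.0, 58.0], [-96.0, -16.0, 59.0], [-92.0, -16.0, 58.0], [-89.0, -19.0, 64.0], [-86.0, -19.0, 65.0], [-84.0, -26.0, 65.0], [-81.0, -30.0, 60.0], [-73.0, -30.0, 70.0], [-72.0, -16.0, 67.0], [-71.0, -23.0, 67.0], [-70.0, -22.0, 70.0], [-69.0, -19.0, 69.0], [-63.0, -30.0, 92.0], [-62.0, -20.0, 95.0], [-60.0, -28.0, 91.0], [-59.0, -27.0, 93.0], [-57.0, -29.0, 86.0], [-55.0, 2.0, 43.0]]
w 2979 [[-121.0, -9.0, 112.0], [-118.0, -1.0, 72.0], [-114.0, 5.0, 107.0], [-113.0, 2.0, 105.0], [-112.0, 17.0, 59.0], [-110.0, -5.0, 106.0], [-102.0, 22.0, 59.0], [-69.0, 5.0, 91.0], [-68.0, -3.0, 95.0], [-68.0, 7.0, 88.0], [-68.0, -4.0, 87.0], [-68.0, 4.0, 87.0], [-68.0, -8.0, 94.0], [-67.0, -6.0, 90.0], [-67.0, 6.0, 89.0], [-67.0, -1.0, 89.0], [-67.0, 1.0, 99.0], [-59.0, -0.0, 75.0], [-58.0, 8.0, 75.0], [-57.0, -5.0, 69.0], [-56.0, 0.0, 36.0]]
```

View pics/m5.png

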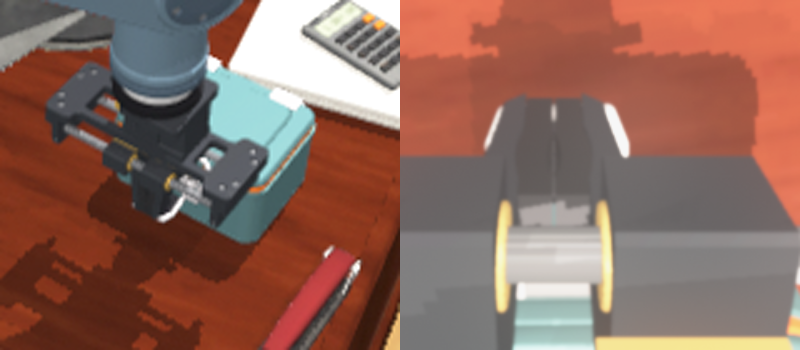

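The lever is at about 75° (end at x≈-118, z≈59). The bar has been drawn up against the inside of the rib, at x≈-62, z≈95 (visible at about (215,155) in the left crop). Now for the tightening part.

Request:
play_rows(commands=[[[-1, 0.002, 0.027, 0, 0], [-1, 0.006, 0.042, 0, 0], [-1, 0.012, 0.054, 0, 0], [-1, 0.027, 0.06, 0, 0], [-1, 0.041, 0.06, 0, 0], [-1, 0.053, 0.06, 0, 0], [-1, 0.053, 0.06, 0, 0]]])

```text
clock: 11.22
eef_pos: [483.9, -217.4, 54.2]
tcp_rot: [[0.986, -0.002, 0.168], [-0.168, 0.001, 0.986], [-0.002, -1.0, 0.001]]
wrist_force: [-3.8, 0.8, -0.6]
opening: 0.5
```

Request:
play_rows(commands=[[[-1, 0.006, 0, 0, 0], [-1, 0.012, 0, 0, 0], [-1, 0.018, 0, 0, 0], [-1, 0.024, 0, 0, 0], [-1, 0.024, 0, 0, 0]]])

```text
clock: 11.85
eef_pos: [492.2, -219.5, 55.4]
tcp_rot: [[0.986, 0.001, 0.169], [-0.169, -0.001, 0.986], [0.001, -1.0, -0.001]]
wrist_force: [-1.0, -0.2, 0.2]
opening: 0.5
```

The force fell to about zero, so the lever seems to have snapped over. I'll back off and look.

Request:
play_rows(commands=[[[-1, -0.1, 0, 0, 0], [-1, -0.25, 0, 0, 0], [-1, -0.4, -0.25, 0, 0], [-1, -0.5, -0.5, 0, 0], [-1, -0.6, -0.7, 0, 0], [-1, -0.6, -0.8, 0, 0], [-1, -0.6, -0.8, 0, 0]]])

```text
clock: 12.72
eef_pos: [314.8, -190.2, 299.5]
tcp_rot: [[0.986, 0.006, 0.169], [-0.169, -0.007, 0.986], [0.007, -1.0, -0.006]]
wrist_force: [0.0, 0.3, -0.3]
opening: 0.7
```

```bash
python3 - <<'E'
from h import *
s=manip.sense(); print(s['clock'],w2loc(s['eef_pos']),s['wrist_force'])
ims=[]
for n,b in(('scene',(160,300,240,400)),('top',(110,270,250,420))):
    c=cap(n,n+'6'); im=c['color'][b[0]:b[1],b[2]:b[3]]; ims.append(cv2.resize(im,(400,350),interpolation=2))
    L=(pts(c)-O)@Rz(yaw); hsv=cv2.cvtColor(c['color'],cv2.COLOR_RGB2HSV); H,S,V=[hsv[...,i].astype(int) for i in range(3)]
    w=(S<60)&(V>120)&(abs(L[...,1])<36)&(L[...,0]<-40)&(L[...,0]>-125)&(L[...,2]>15)&(L[...,2]<125)
    q=L[w]; q=q[np.argsort(q[:,2])]; print(n,len(q),np.round(q[::max(1,len(q)//24)]).tolist())
    tl=(H>80)&(H<105)&(S>60)&(abs(L[...,1])<75)&(L[...,0]>-75)&(L[...,0]<60)&(L[...,2]>80); t=L[tl]
    for x in(-68,-50,-40,-20,0,20,40): 
        k=t[abs(t[:,0]-x)<4]; print(x,len(k),np.round(np.median(k[:,2]),1) if len(k) else '',end='; ')
    print()
cv2.imwrite('pics/m6.png',np.hstack(ims)[:,:,::-1])
E
```

```text
12.725 [-264.12467132   -1.14447363  299.50142401] [ 0.04109673  0.30006748 -0.32399636]
scene 327 [[-56.0, 31.0, 17.0], [-59.0, 30.0, 23.0], [-72.0, 18.0, 29.0], [-70.0, 20.0, 37.0], [-57.0, 6.0, 41.0], [-56.0, -15.0, 45.0], [-70.0, -18.0, 53.0], [-72.0, -24.0, 55.0], [-59.0, 12.0, 57.0], [-73.0, 30.0, 59.0], [-68.0, 31.0, 60.0], [-73.0, 17.0, 63.0], [-59.0, 7.0, 64.0], [-61.0, -19.0, 66.0], [-61.0, 16.0, 67.0], [-68.0, -32.0, 67.0], [-65.0, 14.0, 69.0], [-75.0, -12.0, 71.0], [-70.0, -33.0, 73.0], [-64.0, -31.0, 77.0], [-70.0, -22.0, 83.0], [-63.0, -27.0, 87.0], [-63.0, 27.0, 90.0], [-64.0, 2.0, 92.0], [-66.0, 6.0, 94.0], [-69.0, 21.0, 98.0]]
-68 68 87.5; -50 146 88.2; -40 138 88.0; -20 129 92.8; 0 128 93.4; 20 137 93.6; 40 91 92.2; 
top 175 [[-68.0, -30.0, 54.0], [-70.0, 21.0, 59.0], [-69.0, 23.0, 62.0], [-69.0, -0.0, 68.0], [-70.0, 4.0, 69.0], [-70.0, -22.0, 71.0], [-69.0, -4.0, 72.0], [-69.0, -19.0, 73.0], [-69.0, -8.0, 74.0], [-57.0, -34.0, 79.0], [-56.0, -20.0, 88.0], [-56.0, -9.0, 89.0], [-56.0, 4.0, 90.0], [-62.0, 29.0, 91.0], [-57.0, -17.0, 91.0], [-58.0, -11.0, 92.0], [-61.0, -9.0, 93.0], [-62.0, 25.0, 93.0], [-60.0, -19.0, 94.0], [-61.0, 4.0, 94.0], [-61.0, -13.0, 95.0], [-61.0, -0.0, 96.0], [-64.0, -7.0, 97.0], [-64.0, -13.0, 98.0], [-64.0, -11.0, 99.0]]
-68 42 97.2; -50 261 90.7; -40 261 90.8; -20 254 95.5; 0 264 96.0; 20 249 96.6; 40 235 96.5;
```

View pics/m6.png

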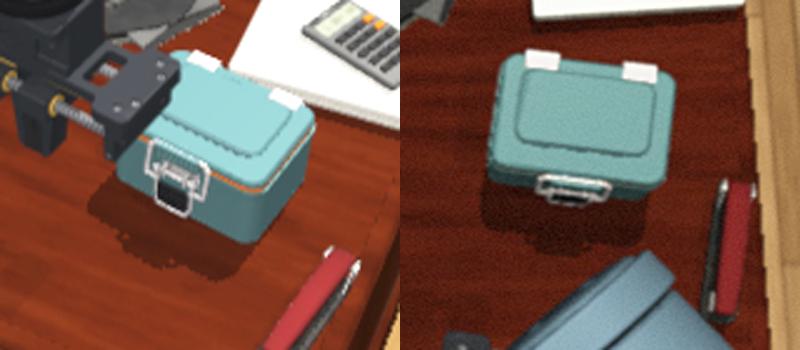

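The lever hangs down along the front wall (left crop (172,190); x≈-71 from z=29 to 65). The bar lies behind the rib at x≈-62, and the lid's front is lower than before. The arm is clear, so I'm handing in.

```bash
python3 -c "
from workcell import manip
print(manip.finish_job(), manip.sense()['clock'])"
```

```text
the job is handed in; nothing more can be done
the job is handed in; nothing more can be done
```

The case is sealed and the job is handed in at about 12.8 s of the 45 s allowed. I swung the lid down and pressed it onto the gasket with about 13 N. Then I tipped the bail back over the lid and pushed the lever down past dead centre.

**Last checks, with the arm clear:**
- **Lever:** it hangs by itself along the front wall, at case x about -71 mm down to z about 29 mm.
- **Bail:** the bar lies behind the catch's rib, at x about -62 mm and z about 94 mm.
- **Lid:** its front ledge is about 1 mm lower than before clamping, where about 2 mm was expected. That is within the calibration error. The two cameras disagree by about 2.5 mm in absolute height, but both show the drop.
- **Other objects:** I sent the arm nowhere near the mug, keys, stapler or sticky notes. The stapler looked unmoved in the last view. I took no measurements of any of the four.

No check failed. The highest wrist force I read was about 15 N.

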